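Hold the funnel over the jar on the kitchen scale

TASK

I am about to weigh salt into the blue storage jar on the kitchen scale, so first take the wooden lid off the jar and set it down, knob up, on the bare worktop or the cold hob, clear of the scale. Then lift the steel funnel out of the tumbler by its handle, carry it high over the groceries standing between without knocking anything, and hold it level and centred over the jar, the spout dipping into the mouth and the flat collar a finger's breadth (about 15 mm) above the rim, so that it touches neither jar nor scale and the scale weighs the jar alone. Leave the jar where it stands, and finish while holding the funnel there: it is not put down or let go.

Things in the scene. Friction and masses are not known exactly. Their poses are not given: they have to be found in the camera images.
- scale: digital kitchen scale, black with a steel plate, 200 (x) x 140 (y) x 18 mm high, fixed to the worktop; origin at the centre of its underside, z up, display strip at its -x end. The jar stands on it about 22 mm to +x of its centre, up to 9 mm off. Keep the arm clear of the hood above the hob (x over 0.53, y under -0.15, z over 0.58 m)
- jar: blue stoneware storage jar, loose, 0.5 kg, 88 mm across, 115 mm high, standing on the scale (its base at 18 mm above the worktop); open neck 72 mm outside, 62 mm clear bore inside; origin at the centre of its underside, z up
- jar_rim (a point): centre of the jar's mouth, level with the top of its rim (115 mm above the jar's origin), z axis up along the jar
- lid: loose wooden lid on the jar, 90 g: disc 78 mm across, 10 mm thick; below it a white plug 56 mm across, 8 mm deep; a wooden knob on top. Origin at the centre of the plug's underside, z up through the knob. Bare room to set it down: the flat black hob right of the scale, glass top 5 mm above the worktop, over x 0.37 to 0.87, y -0.66 to -0.09 m
- lid_knob (a point): middle of the thick part of the lid's knob (26 mm across, knob 24 mm tall), 33 mm above the lid's origin and 15 mm above the disc's top: the place to grip it
- funnel: loose steel funnel, about 0.14 kg: straight spout 40 mm across and 30 mm long; flat round collar 92 mm across, its underside 30 mm above the tip; cone opening to 124 mm across at its rim, 80 mm above the tip; black handle along its own -x, the place to grip it. Origin at the centre of the spout's tip, z up. It starts upright in the tumbler, collar on the rim, handle roughly towards the robot
- funnel_collar (a point): centre of the underside of the funnel's collar, on its axis, 30 mm above the spout's tip
- funnel_handle (a point): middle of the funnel's black handle, a level bar 14 mm wide and 12 mm thick that runs along the funnel's x axis from 52 to 124 mm from the funnel's axis; this point is 90 mm to -x of the funnel's axis and 70 mm above the spout's tip (40 mm above the collar's underside)
- tumbler: clear glass tumbler that carries the funnel at the start, loose, 0.22 kg, 81 mm across, 91 mm high; origin at the centre of its underside
- carton: tall white and dark blue cardboard carton, loose, 50 x 85 x 160 mm high, the tallest of the groceries between funnel and jar; origin at the centre of its underside, its 85 mm side along its own y
- jam_jar: jam jar with a yellow lid, loose, 71 mm across, 110 mm high, standing between funnel and jar; origin at the centre of its underside
- spice_jar_1: small glass spice jar with a brown lid and a brown label, loose, 44 mm across, 96 mm high, standing between funnel and jar; origin at the centre of its underside
- spice_jar_2: small glass spice jar with a black lid and a green label, loose, 44 mm across, 105 mm high, standing between funnel and jar; origin at the centre of its underside
Things that resemble listed ones, but are neither listed nor needed, are in the scene too. There is more than one size of the lid; the one meant has the size given above.

How it is judged:
On the way, in this order (a step that is already met when the one before it is completed fails the run):
1. the lid has been taken off the jar, set down knob up on the worktop or the hob clear of the scale, and let go (height (world z) of lid below 0.012 m and angle between lid's own z axis and vertical below 0.2 rad and contact force between lid and scale below 0.02 N and contact force between lid and the fingers below 0.02 N), for 0.2 s.
2. the funnel is lifted high: its spout's tip is above the tallest of the groceries (165 mm above the worktop) (height (world z) of funnel above 0.165 m), for 0.1 s.
At the end, for the whole second after the job is handed in: held still: funnel within 7 deg of level and 9 mm of the jar's axis, collar 5 to 25 mm above the rim, funnel and robot touching neither jar nor scale; lid knob up on worktop or hob, clear of scale and jar; jar upright within 20 mm of its start; tumbler standing (horizontal distance between funnel_collar and jar_rim below 0.009 m and z of funnel_collar in the frame of jar_rim between 0.005 and 0.025 m and angle between funnel's own z axis and vertical below 0.12 rad and contact force between each of funnel, the arm, the fingers and jar below 0.05 N and contact force between each of funnel, the arm, the fingers and scale below 0.05 N and contact force between funnel and lid below 0.05 N and contact force between funnel and tumbler below 0.05 N and contact force between the fingers and funnel above 0.5 N and linear speed of each of funnel, lid below 0.02 m/s and height (world z) of lid below 0.012 m and angle between lid's own z axis and vertical below 0.2 rad and contact force between lid and scale below 0.02 N and contact force between lid and jar below 0.02 N and angle between jar's own z axis and vertical below 0.05 rad and distance of jar from where it was at the start of the episode below 0.02 m and angle between tumbler's own z axis and vertical below 0.1 rad); the arm keeps its last pose, push and grip.
It fails at once if one of the groceries is pushed by more than 20 mm or tipped (distance of any of carton, jam_jar, spice_jar_1, spice_jar_2 from where it was at the start of the episode above 0.02 m or angle between any of carton, jam_jar, spice_jar_1, spice_jar_2's own z axis and vertical above 0.3 rad).
It fails at once if the tumbler or the jar is knocked over (angle between tumbler's own z axis and vertical above 0.5 rad or angle between jar's own z axis and vertical above 0.3 rad).
It fails at once if the lid is dropped (it falls free at over 0.8 m/s) instead of being set down (linear speed of lid above 0.8 m/s and contact force between lid and the fingers below 0.01 N).
It also fails if it takes over 58 s, if anything falls off the work surface, if the arm or the gripper's body presses on something with over 40 N, if the wrist force passes 120 N, or if a joint passes its speed limit or range.

ROBOT

A 6-joint arm with a two-finger parallel gripper is mounted at the origin on a cart in front of the work surface, level with it; the furniture and walls round the work are solid. World frame = base frame: x ahead of the robot, y to its left, z up, the work surface at z = 0. Lengths are in m, angles in rad, forces in N, time in s.
With the tool pointing down it reaches from about 0.375 to 0.9 m from the base axis. Payload 3.1 kg.
Tool frame: the origin (TCP) lies at the centre of the arm's flange, where the gripper is bolted on; the fingertips stand robot.tip_extent ahead of it and the grasp point (between the pads) lies 164 mm ahead of it (robot.tip_extent is the distance from the TCP to the fingertips, in m); z points along the fingers, y is the line along which they close (so a half turn about z gives the same grasp; the last joint's range is limited). The gripper opens to 87 mm and grips with 3 to 60 N. Pads are 19 mm wide; open, the fingers measure 117 mm over their backs; the gripper's body (75 mm by 190 mm) begins 51 mm behind the grasp point.
Start: joints at [-1.302, 0.527, 1.433, -0, 1.181, -0.178], TCP at [0.271, -0.563, 0.405] pointing down, gripper open.
Joint ranges: [-3.08, 3.08], [-0.75, 2.2], [0.22, 2.44], [-1.43, 4.57], [0, 2.65], [-2.85, 2.85]. Speed limits (rad/s): [2.79, 2.79, 3.14, 3.14, 3.14, 3.14].

INTERFACE

Orientations are given as a unit quaternion [x, y, z, w].
In Python, from rig import get_obs, camera, hand_in, cut_out, robot gives the robot as it stands.
- The arm moves only by the tool step_arm, never from a script. Its argument "rows" is a list of rows, each a list of 6 numbers: the shift along the world's x, y, z in m, then the turn, a rotation vector about the world's x, y, z in degrees. A call has 1 to 12 rows; each row shifts and turns the commanded pose from where the row before left it; what a row does not reach is not made up. A row lasts 1/8 s, in which the tool goes at most 62.5 mm and 10.7 degrees, less where a joint would pass 70% of its speed; a pose out of reach is approached as far as the arm can. A call is refused whole if a number of a shift passes 0.0625 or a number of a turn 10.7, either way. A call with a gripper value outside its range is refused whole. "jaw" is the finger opening in m, from 0 to 0.087, set as the call begins (left out, the last holds). The fingers move at their own pace and stop on an object; "squeeze" is the grip in N (left out, the last holds). Time passes only in rows, so rows that do not move let the fingers close. It gives the time, the measured TCP pose, the force, the opening and the grip force at its end, in the units of the state.
- get_obs(): the state, without advancing time (a new reading comes with each control period).
- camera(name): name is "scene" or "top" or "wrist"; returns a dict with "pixels" (400x640x3 uint8, blue, green, red), "depth" (400x640 float32, m along the optical axis (not along the pixel's ray), 0 where there is no reading), "fov_y" (degrees; the focal length in pixels is half the picture's height over the tangent of half this angle, whatever the lens; pixels are square), "cx", "cy" (the principal point, pixels), "k1" (the pictures are not rectified: a ray, as slopes to the right and down, at radius r is drawn at 1 + k1 r^2 times it, then the intrinsics apply), "extrinsics" (4x4, takes a point from camera to world coordinates); the wrist camera has in their place "mount" (4x4, takes a point from camera to tool coordinates, whose origin is the TCP and whose axes are the flange's). Camera axes: x right, y up, looking along -z (the intrinsics and any distortion apply to the point x, -y, -z); pixel columns grow to the right and rows downward; lengths in m; the calibration is good to about 2 mm. A picture is of the moment at which its call begins: read the wrist's pose just before it.
- hand_in(): hands the job in; it is judged then, once.
Trained networks look in the newest picture that a camera, given by its name, has taken for a name from the list of things; names that differ only in an ending like _2 or _b are one class to them, and where a whole thing is asked for, a point or a joint stands for the part that bears it (a point fixed in the world has none). Each returns a list of dicts, best first, with "confidence" (0 to 1); they miss things now and then, are a little off and sometimes report something else, mostly with a low value. They report only what shows in the picture. A call takes as long as a camera call. They do not tell look-alikes from the thing itself.
- cut_out(label, camera): "region" (400x640 bool, what is visible of it) and "extent" ([centre column, centre row, width, height] in pixels, round what is visible of it).
The state is a dict: "time": time; "q": joint angles; "joint_velocities": joint speeds; "joint_torque": joint torques, N m; "position": TCP position; "tool_rot": TCP orientation; "ft_force": force on the tool from outside, world axes, zero at the start; "moment": the same for the moment, N m; "grip_width": finger opening in m; "grip_force": force on a finger pad.
Only numpy, scipy, OpenCV 4.12 (cv2) and the standard library are available. Lean on these libraries where they do the work, as an engineer would, in place of code of your own. Each camera call takes 0.05 s, during which the arm holds its last target. There are 200 camera calls.

## Working session

There is one attempt and no reset: what is moved stays moved. The work goes in short steps, Python scripts to look and compute and a tool call to move; the robot and the scene stay as the last step left them, time stands still between calls to the robot, and variables do not carry over. Pictures are saved under pics/ and viewed, at most 10 in all, crops included, and the job is handed in when it is done.

Besides the shell and the picture viewer there is one more tool, called after ">>>" as name([rows], argument=value, ...), one row to a line, values as JSON. step_arm: Moves the arm, as the interface text tells. Its arguments: {"type":"object","properties":{"rows":{"type":"array"},"jaw":{"type":"number"},"squeeze":{"type":"number"}},"required":["rows"]}

```bash
ls; mkdir -p pics
cat > h.py <<'E'
import numpy as np, cv2
from rig import get_obs, camera, hand_in, cut_out, robot
from scipy.spatial.transform import Rotation as R
def cloud(name):
    o=get_obs(); c=camera(name); d=c["depth"]; h,w=d.shape
    f=h/2/np.tan(np.radians(c["fov_y"])/2)
    K=np.array([[f,0,c["cx"]],[0,f,c["cy"]],[0,0,1.]])
    u,v=np.meshgrid(np.arange(w),np.arange(h))
    p=np.stack([u,v],-1).reshape(-1,1,2).astype(np.float64)
    s=cv2.undistortPoints(p,K,np.array([c["k1"],0,0,0,0.])).reshape(h,w,2)
    P=np.stack([s[...,0]*d,-s[...,1]*d,-d],-1)
    if "extrinsics" in c: T=np.array(c["extrinsics"])
    else:
        B=np.eye(4);B[:3,:3]=R.from_quat(o["tool_rot"]).as_matrix();B[:3,3]=o["position"];T=B@np.array(c["mount"])
    W=P@T[:3,:3].T+T[:3,3]; W[d==0]=np.nan
    return c,W,T,K
E
python3 - <<'E'
from h import *
print(robot.tip_extent if hasattr(robot,'tip_extent') else robot)
o=get_obs();print(o["position"],o["tool_rot"],o["time"])
for n in ["scene","top"]:
    c,W,T,K=cloud(n); cv2.imwrite(f"pics/{n}0.png",c["pixels"]); np.save(f"{n}.npy",W)
    print(n,T[:3,3])
    for l in ["scale","jar","lid","lid_knob","funnel","funnel_handle","tumbler","carton","jam_jar","spice_jar_1"]:
        for r in cut_out(l,n):
            m=r["region"]; q=W[m]; q=q[~np.isnan(q[:,0])]
            if len(q)==0: continue
            print(l,round(r["confidence"],2),np.round(r["extent"]),np.round(np.median(q,0),3),np.round(np.percentile(q,2,0),3),np.round(np.percentile(q,98,0),3))
E
```

```text
pics
0.1822
[ 0.27055394 -0.56302635  0.40376875] [ 9.75034563e-01  2.22050560e-01 -5.68303653e-05 -1.07068692e-03] 0.0
scene [-0.10650718  0.5736271   0.47182493]
scale 0.6 [422. 248.  95.  45.] [0.459 0.055 0.015] [ 0.401 -0.03   0.006] [0.596 0.104 0.019]
jar 0.74 [288. 203.   3.  21.] [0.712 0.269 0.081] [0.672 0.251 0.046] [0.763 0.281 0.11 ]
jar 0.62 [418. 218.  40.  50.] [0.495 0.045 0.08 ] [ 0.482 -0.003  0.024] [0.542 0.063 0.129]
lid 0.63 [422. 184.  40.  20.] [0.517 0.027 0.143] [ 0.488 -0.23   0.007] [0.79  0.057 0.167]
lid_knob 0.56 [420. 183.  35.  21.] [0.517 0.027 0.143] [ 0.488 -0.016  0.134] [0.561 0.057 0.167]
funnel 0.71 [278. 238.  72.  52.] [0.512 0.373 0.123] [0.382 0.322 0.092] [0.555 0.429 0.141]
funnel_handle 0.56 [280. 239.  74.  49.] [0.512 0.373 0.123] [0.38  0.322 0.092] [0.555 0.429 0.141]
tumbler 0.77 [278. 280.  44.  40.] [0.466 0.388 0.048] [0.458 0.349 0.004] [0.494 0.415 0.085]
carton 0.71 [310. 220.  44.  78.] [0.583 0.264 0.126] [0.574 0.218 0.015] [0.629 0.299 0.161]
jam_jar 0.73 [336. 246.  39.  58.] [0.5   0.261 0.083] [0.483 0.213 0.003] [0.5
[... 1363 characters left out ...]
6 0.001] [0.552 0.437 0.141]
tumbler 0.57 [239. 236.  12.  14.] [0.504 0.389 0.011] [0.49  0.375 0.008] [0.519 0.404 0.023]
tumbler 0.44 [235. 251.  62. 100.] [0.496 0.384 0.122] [0.392 0.327 0.087] [0.551 0.437 0.141]
carton 0.48 [420. 234.  47.  44.] [0.502 0.054 0.102] [0.482 0.005 0.03 ] [0.551 0.065 0.118]
jam_jar 0.79 [310. 234.  41.  42.] [0.512 0.244 0.108] [0.48  0.209 0.037] [0.547 0.279 0.112]
jam_jar 0.23 [418. 236.  41.  45.] [0.502 0.054 0.097] [0.482 0.003 0.018] [0.551 0.065 0.118]
spice_jar_1 0.95 [312. 141.  23.  32.] [0.702 0.252 0.093] [0.692 0.233 0.009] [0.732 0.271 0.098]
spice_jar_1 0.66 [301. 276.  24.  22.] [0.431 0.256 0.105] [0.411 0.237 0.011] [0.453 0.276 0.108]
```

Run:
```python
import cv2,numpy as np
a=cv2.imread("pics/scene0.png");b=cv2.imread("pics/top0.png")
cv2.imwrite("pics/both.png",np.vstack([a[130:330,190:510],b[90:310,190:510]])) if 0 else None
t=np.vstack([cv2.resize(a[140:320,200:500],(660,396)),np.zeros((4,660,3),np.uint8)]);
cv2.imwrite("pics/sc.png",cv2.resize(a[140:330,200:500],(795,503)))
cv2.imwrite("pics/tp.png",cv2.resize(b[100:320,190:480],(790,599)))
W=np.load("top.npy")
# circle fits by height bands
def fit(x0,x1,y0,y1,z0,z1,n):
    m=(W[...,0]>x0)&(W[...,0]<x1)&(W[...,1]>y0)&(W[...,1]<y1)&(W[...,2]>z0)&(W[...,2]<z1)
    q=W[m]; 
    (c,r)=cv2.minEnclosingCircle(q[:,:2].astype(np.float32)); print(n,len(q),np.round(c,4),round(r,4),np.round(q.mean(0),4))
fit(.45,.6,-.05,.1,.134,.15,"lid disc");fit(.45,.6,-.05,.1,.155,.18,"knob");fit(.6,.72,.1,.2,.005,.04,"lid2")
fit(.45,.6,.3,.46,.132,.16,"funnel rim");fit(.36,.452,.3,.46,.11,.16,"handle")
```

```text
lid disc 1228 [0.5262 0.0214] 0.0394 [0.5249 0.0226 0.1423]
knob 179 [0.5265 0.0221] 0.0137 [0.5252 0.0235 0.1646]
lid2 536 [0.6607 0.1503] 0.029 [0.6592 0.1507 0.0144]
funnel rim 525 [0.5238 0.3613] 0.0949 [0.5144 0.3833 0.1377]
handle 582 [0.42   0.3799] 0.0516 [0.4248 0.3733 0.1336]
```

View pics/sc.png

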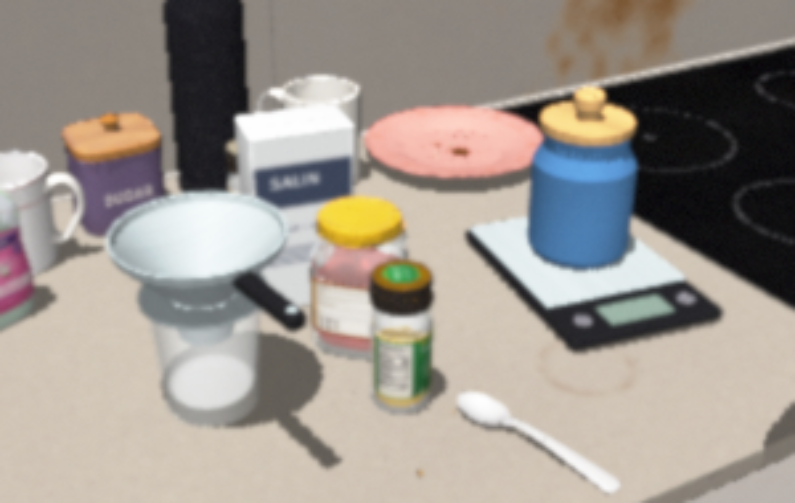

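View pics/tp.png

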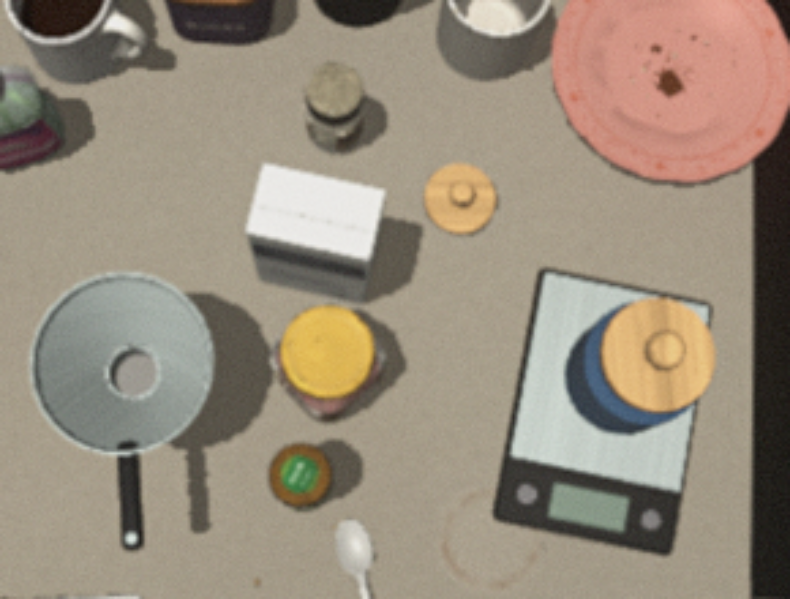

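The lid I want is the one on the jar, at top pixel (433,229), 79 mm across and z 0.143. The only look-alike is the small 58 mm lid lying on the worktop at (359,173). The crop confirms the big one on the blue jar. The funnel is at (236,250) with its handle pointing down the picture (-x). The carton, jam jar and green-label spice jar stand between funnel and jar.

>>> step_arm([
  [0.0213,0.04875,0,0,0,0],
  [0.0213,0.04875,0,0,0,0],
  [0.0213,0.04875,0,0,0,0],
  [0.0213,0.04875,0,0,0,0],
  [0.0213,0.04875,0,0,0,0],
  [0.0213,0.04875,0,0,0,0],
  [0.0213,0.04875,0,0,0,0],
  [0.0213,0.04875,0,0,0,0],
  [0.0213,0.04875,0,0,0,0],
  [0.0213,0.04875,0,0,0,0],
  [0.0213,0.04875,0,0,0,0],
  [0.0213,0.04875,0,0,0,0],
], jaw=0.06)

```text
time: 2.6
position: [0.5269, 0.0234, 0.405]
tool_rot: [0.975, 0.222, 0.0, 0.0]
ft_force: [0.3, -0.4, 0.9]
grip_width: 0.0597
grip_force: 0.0
```

Run:
```python
from h import *
from scipy.optimize import least_squares
o=get_obs();print(o["position"],o["tool_rot"],o["q"])
W=np.load("top.npy")
def box(x0,x1,y0,y1,z0,z1):
    m=(W[...,0]>x0)&(W[...,0]<x1)&(W[...,1]>y0)&(W[...,1]<y1)&(W[...,2]>z0)&(W[...,2]<z1); return W[m]
q=box(.45,.6,.3,.46,.135,.15)
r=least_squares(lambda p:np.hypot(q[:,0]-p[0],q[:,1]-p[1])-.061,[.495,.384],loss="soft_l1",f_scale=.002,bounds=([.4,.3],[.6,.46]))
print("rim",r.x,len(q),np.median(q[:,2]))
a=box(.36,.43,.36,.41,.11,.16);print("handle",a.mean(0),a.min(0),a.max(0),np.polyfit(a[:,0],a[:,1],1))
c,Wt,T,K=cloud("wrist")
m=(Wt[...,2]>.135)&(Wt[...,2]<.15)&(abs(Wt[...,0]-.526)<.07)&(abs(Wt[...,1]-.022)<.07)
print("lid wrist",m.sum(), cv2.minEnclosingCircle(Wt[m][:,:2].astype(np.float32)))
m=(Wt[...,2]>.155)&(Wt[...,2]<.175)&(abs(Wt[...,0]-.526)<.05)&(abs(Wt[...,1]-.022)<.05)
print("knob wrist",m.sum(), cv2.minEnclosingCircle(Wt[m][:,:2].astype(np.float32)) if m.sum() else 0)
```

```text
[0.52686166 0.02335966 0.40502525] [9.75021935e-01 2.22108107e-01 3.84264614e-04 2.60732250e-04] [-1.67707090e-01  3.96111886e-01  1.67627615e+00 -2.15192911e-04
  1.06829524e+00  9.55240639e-01]
rim [0.49419064 0.37995046] 351 0.13912823623138404
handle [0.40506123 0.36624294 0.13532429] [0.37445729 0.3600041  0.12761619] [0.42960562 0.37584834 0.13969346] [0.07935868 0.33409782]
lid wrist 4901 ((0.5268957614898682, 0.01969962939620018), 0.0390104316174984)
knob wrist 783 ((0.5270600318908691, 0.01955059915781021), 0.012946026399731636)
```

>>> step_arm([
  [0,-0.003,-0.02,0,0,0],
  [0,0,-0.02,0,0,0],
  [0,0,-0.02,0,0,0],
  [0,0,-0.011,0,0,0],
  [0,0,-0.005,0,0,0],
  [0,0,0,0,0,0],
])

```text
time: 3.4
position: [0.5264, 0.0185, 0.3288]
tool_rot: [0.975, 0.222, 0.0, 0.0]
ft_force: [1.4, -0.4, 0.1]
grip_width: 0.0597
grip_force: 0.0
```

>>> step_arm([
  [0,0,0,0,0,0],
  [0,0,0,0,0,0],
  [0,0,0,0,0,0],
  [0,0,0,0,0,0],
  [0,0,0,0,0,0],
], jaw=0.01, squeeze=25)

```text
time: 4.03
position: [0.5263, 0.0187, 0.3288]
tool_rot: [0.975, 0.222, 0.0, 0.0]
ft_force: [0.2, 0.0, 0.7]
grip_width: 0.0255
grip_force: 25.0
```

>>> step_arm([
  [0,0,0.008,0,0,0],
  [0,0,0.012,0,0,0],
  [0,0,0.025,0,0,0],
  [0,0,0.03,0,0,0],
  [0,0,0,0,0,0],
])

```text
time: 4.65
position: [0.527, 0.0186, 0.4067]
tool_rot: [0.975, 0.222, 0.003, 0.001]
ft_force: [0.7, -0.1, -1.2]
grip_width: 0.025
grip_force: 25.0
```

>>> step_arm([
  [-0.0096,-0.026,0,0,0,0],
  [-0.0096,-0.026,0,0,0,0],
  [-0.0096,-0.026,0,0,0,0],
  [-0.0096,-0.026,0,0,0,0],
  [-0.0096,-0.026,0,0,0,0],
  [-0.0096,-0.026,0,0,0,0],
  [-0.0096,-0.026,0,0,0,0],
  [-0.0096,-0.026,0,0,0,0],
  [0,0,-0.03,0,0,0],
])

```text
time: 5.78
position: [0.4496, -0.1915, 0.3746]
tool_rot: [0.975, 0.221, 0.002, 0.002]
ft_force: [0.4, 0.3, -2.1]
grip_width: 0.0249
grip_force: 25.0
```

>>> step_arm([
  [0,0,-0.04,0,0,0],
  [0,0,-0.04,0,0,0],
  [0,0,-0.04,0,0,0],
  [0,0,-0.025,0,0,0],
  [0,0,-0.01,0,0,0],
  [0,0,-0.005,0,0,0],
  [0,0,-0.003,0,0,0],
  [0,0,0,0,0,0],
  [0,0,0,0,0,0],
])

```text
time: 6.9
position: [0.4496, -0.1894, 0.2114]
tool_rot: [0.975, 0.222, 0.0, 0.001]
ft_force: [-0.4, -0.2, -1.6]
grip_width: 0.0251
grip_force: 25.0
```

>>> step_arm([
  [0,0,-0.002,0,0,0],
  [0,0,-0.001,0,0,0],
  [0,0,0,0,0,0],
  [0,0,0,0,0,0],
])

```text
time: 7.4
position: [0.4496, -0.1894, 0.2092]
tool_rot: [0.975, 0.222, 0.001, 0.001]
ft_force: [-1.4, 0.5, 12.4]
grip_width: 0.0254
grip_force: 25.0
```

>>> step_arm([
  [0,0,0,0,0,0],
  [0,0,0,0,0,0],
  [0,0,0,0,0,0],
  [0,0,0.01,0,0,0],
  [0,0,0.03,0,0,0],
  [0,0,0.05,0,0,0],
  [0,0,0.06,0,0,0],
  [0,0,0.06,0,0,0],
  [0,0,0.03,0,0,0],
], jaw=0.06)

```text
time: 8.52
position: [0.4494, -0.1892, 0.4519]
tool_rot: [0.975, 0.222, 0.002, 0.002]
ft_force: [0.3, -0.1, -0.3]
grip_width: 0.0598
grip_force: 0.0
```

>>> step_arm([
  [0.005,0.052,0,0,0,-4.5],
  [0.005,0.052,0,0,0,-4.5],
  [0.005,0.052,0,0,0,-4.5],
  [0.005,0.052,0,0,0,-4.5],
  [0,0,0,0,0,0],
  [0,0,0,0,0,0],
])

```text
time: 9.28
position: [0.4692, 0.0186, 0.448]
tool_rot: [0.998, 0.067, 0.0, 0.0]
ft_force: [-0.3, -0.4, 0.2]
grip_width: 0.06
grip_force: 0.0
```

```bash
cat >> h.py <<'E'
from scipy.optimize import least_squares
def circ(W,x,y,z0,z1,r,s=.07):
    m=(W[...,2]>z0)&(W[...,2]<z1)&(np.hypot(W[...,0]-x,W[...,1]-y)<s); q=W[m]
    if len(q)<20: return None
    f=least_squares(lambda p:np.hypot(q[:,0]-p[0],q[:,1]-p[1])-r,[x,y],loss="soft_l1",f_scale=.002)
    return np.round(f.x,4),len(q),np.round(np.median(q[:,2]),4),np.round(q.min(0),3),np.round(q.max(0),3)
E
python3 - <<'E'
from h import *
o=get_obs();print(o["position"],o["tool_rot"],o["time"])
for n in ["wrist","top","scene"]:
    c,W,T,K=cloud(n)
    print(n,"rim",circ(W,.526,.021,.128,.14,.0335,.05),"lid",circ(W,.45,-.19,.015,.027,.03,.05),"knob",circ(W,.45,-.19,.04,.06,.0,.05))
    cv2.imwrite(f"pics/{n}1.png",c["pixels"])
    if n=="wrist": print(T[:3,3],T[:3,2])
E
```

```text
[0.46920444 0.018611   0.4480197 ] [9.97720928e-01 6.74745612e-02 8.67546171e-05 3.54142116e-04] 9.275
wrist rim (array([0.5267, 0.0196]), 1109, np.float64(0.1328), array([ 0.491, -0.016,  0.128]), array([0.562, 0.055, 0.135])) lid (array([ 0.45  , -0.1897]), 1858, np.float64(0.0234), array([ 0.412, -0.227,  0.015]), array([ 0.489, -0.15 ,  0.027])) knob (array([ 0.4517, -0.186 ]), 269, np.float64(0.0469), array([ 0.438, -0.201,  0.04 ]), array([ 0.463, -0.176,  0.05 ]))
[0.55170888 0.03070807 0.42799754] [0.29766398 0.04230441 0.95373292]
top rim (array([0.5258, 0.0222]), 118, np.float64(0.1322), array([ 0.538, -0.009,  0.128]), array([0.563, 0.053, 0.137])) lid (array([ 0.448 , -0.1905]), 127, np.float64(0.0228), array([ 0.421, -0.227,  0.018]), array([ 0.471, -0.211,  0.027])) knob None
scene rim (array([0.525, 0.02 ]), 200, np.float64(0.1316), array([ 0.489, -0.017,  0.128]), array([0.563, 0.055, 0.134])) lid (array([ 0.447 , -0.1851]), 426, np.float64(0.0226), array([ 0.411, -0.229,  0.015]), array([ 0.488, -0.149,  0.027])) knob (array([ 0.4461, -0.1845]), 62, np.float64(0.0458), array([ 0.437, -0.198,  0.04 ]), array([ 0.46 , -0.174,  0.049]))
```

>>> step_arm([
  [-0.008,0.044,0,0,0,0],
  [-0.008,0.044,0,0,0,0],
  [-0.008,0.044,0,0,0,0],
  [-0.008,0.044,0,0,0,0],
  [-0.008,0.044,0,0,0,0],
  [-0.008,0.044,0,0,0,0],
  [-0.008,0.044,0,0,0,0],
  [-0.008,0.044,0,0,0,0],
  [0,0,0,0,0,0],
  [0,0,0,0,0,0],
])

```text
time: 10.68
position: [0.406, 0.3697, 0.4474]
tool_rot: [0.998, 0.066, -0.0, 0.001]
ft_force: [-1.0, -0.6, -0.5]
grip_width: 0.0601
grip_force: 0.0
```

Run:
```python
from h import *
o=get_obs();print(o["position"],o["tool_rot"],o["time"])
c,W,T,K=cloud("wrist"); cv2.imwrite("pics/wrist2.png",c["pixels"]); np.save("w2.npy",W)
print("rim",circ(W,.494,.382,.136,.15,.061,.075))
m=(W[...,2]>.125)&(W[...,2]<.145)&(W[...,0]<.428)&(W[...,0]>.3)&(abs(W[...,1]-.37)<.04); q=W[m]
print(len(q),q.min(0),q.max(0),np.median(q,0))
v=cv2.fitLine(q[:,:2].astype(np.float32),cv2.DIST_HUBER,0,.001,.001).ravel();print(v,np.degrees(np.arctan(v[1]/v[0])))
```

```text
[0.40598688 0.36965308 0.44744398] [ 9.97803711e-01  6.62373437e-02 -3.14574460e-04  5.19889463e-04] 10.675
rim (array([0.4964, 0.3782]), 2079, np.float64(0.1398), array([0.42 , 0.316, 0.136]), array([0.559, 0.44 , 0.143]))
639 [0.37539726 0.35338539 0.13085893] [0.42799281 0.37399817 0.13851667] [0.40360697 0.3635523  0.13599623]
[0.9868732  0.16149709 0.4030264  0.363643  ] 9.293802
```

View pics/wrist2.png

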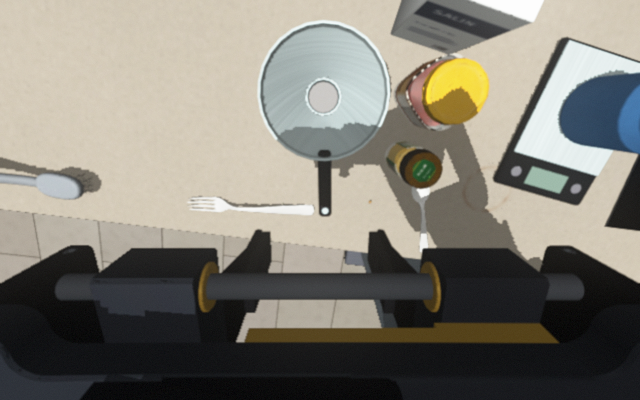

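>>> step_arm([
  [0.0016,-0.006,-0.03,0,0,1.7],
  [0,0,-0.035,0,0,0],
  [0,0,-0.035,0,0,0],
  [0,0,-0.03,0,0,0],
  [0,0,-0.015,0,0,0],
  [0,0,-0.0075,0,0,0],
  [0,0,0,0,0,0],
  [0,0,0,0,0,0],
], jaw=0.05)

```text
time: 11.72
position: [0.4074, 0.3648, 0.2962]
tool_rot: [0.997, 0.082, 0.001, -0.0]
ft_force: [-0.6, 0.2, 0.5]
grip_width: 0.0496
grip_force: 0.0
```

Run:
```python
from h import *
o=get_obs();print(o["position"],o["tool_rot"],o["ft_force"])
c,W,T,K=cloud("wrist"); cv2.imwrite("pics/wrist3.png",c["pixels"])
print(circ(W,.496,.378,.136,.15,.061,.075))
```

```text
[0.40743153 0.36482551 0.2962365 ] [ 9.96671468e-01  8.15154603e-02  9.92772247e-04 -4.78347616e-04] [-0.58754884  0.18587018  0.49832274]
(array([0.4979, 0.3789]), 6646, np.float64(0.1395), array([0.422, 0.317, 0.136]), array([0.538, 0.44 , 0.143]))
```

View pics/wrist3.png

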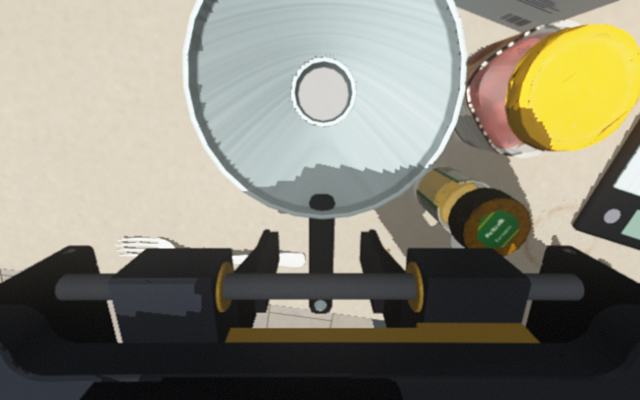

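The handle (pixel 321,255) lies centred between the fingers, clear on both sides. I'm closing on it now.

>>> step_arm([
  [0,0,0,0,0,0],
  [0,0,0,0,0,0],
  [0,0,0,0,0,0],
  [0,0,0,0,0,0],
  [0,0,0,0,0,0],
  [0,0,0,0,0,0],
], jaw=0.0, squeeze=50)

```text
time: 12.52
position: [0.407, 0.3646, 0.2952]
tool_rot: [0.997, 0.082, -0.0, 0.0]
ft_force: [-0.2, -0.3, -0.5]
grip_width: 0.0131
grip_force: 49.9
```

>>> step_arm([
  [0,0,0.005,0,0,0],
  [0,0,0.01,0,0,0],
  [0,0,0.015,0,0,0],
  [0,0,0.02,0,0,0],
  [0,0,0.03,0,0,0],
  [0,0,0.03,0,0,0],
  [0,0,0.03,0,0,0],
  [0,0,0.02,0,0,0],
  [0,0,0,0,0,0],
  [0,0,0,0,0,0],
])

```text
time: 13.78
position: [0.4066, 0.3644, 0.4549]
tool_rot: [0.997, 0.082, -0.001, 0.0]
ft_force: [0.5, -0.4, -2.4]
grip_width: 0.0133
grip_force: 49.9
```

```bash
cat >> h.py <<'E'
def plane(W,x,y,z0,z1):
    m=(W[...,2]>z0)&(W[...,2]<z1)&(abs(np.hypot(W[...,0]-x,W[...,1]-y)-.061)<.006); q=W[m]
    A=np.c_[q[:,:2]-[x,y],np.ones(len(q))]
    f=least_squares(lambda p:A@p-q[:,2],[0,0,z1],loss="soft_l1",f_scale=.001).x
    return np.round(f,4),len(q)
E
python3 - <<'E'
from h import *
o=get_obs();print(o["position"],o["tool_rot"],o["ft_force"],o["moment"])
for n in ["wrist","top","scene"]:
    c,W,T,K=cloud(n); cv2.imwrite(f"pics/{n}4.png",c["pixels"]); np.save(f"{n}4.npy",W)
    print(n,circ(W,.497,.379,.285,.315,.061,.075),plane(W,.497,.379,.285,.315))
E
```

```text
[0.40655483 0.36439074 0.4549006 ] [ 9.96667939e-01  8.15641258e-02 -5.08796454e-04  2.32547864e-04] [ 0.53150612 -0.40686581 -2.44628356] [0.00435699 0.11098966 0.04677431]
wrist (array([0.4998, 0.3802]), 19368, np.float64(0.2923), array([0.422, 0.318, 0.285]), array([0.538, 0.441, 0.302])) (array([-0.0067, -0.0161,  0.2951]), 12535)
top (array([0.4904, 0.3833]), 885, np.float64(0.2916), array([0.452, 0.319, 0.285]), array([0.556, 0.436, 0.302])) (array([ 0.0092, -0.0332,  0.2956]), 495)
scene (array([0.4944, 0.3757]), 788, np.float64(0.2921), array([0.432, 0.319, 0.285]), array([0.558, 0.44 , 0.3  ])) (array([0.0063, 0.0085, 0.2935]), 631)
```

>>> step_arm([
  [0.002,-0.018,0,0,0,0],
  [0.0025,-0.03,0,0,0,0],
  [0.0025,-0.034,0,0,0,0],
  [0.0025,-0.034,0,0,0,0],
  [0.0025,-0.034,0,0,0,0],
  [0.0025,-0.034,0,0,0,0],
  [0.0025,-0.034,0,0,0,0],
  [0.0025,-0.034,0,0,0,0],
  [0.0025,-0.034,0,0,0,0],
  [0.0025,-0.034,0,0,0,0],
  [0.0025,-0.025,0,0,0,0],
  [0.0025,-0.014,0,0,0,0],
])

```text
time: 15.42
position: [0.4361, 0.0039, 0.455]
tool_rot: [0.997, 0.081, -0.0, 0.0]
ft_force: [-0.1, -0.4, -1.6]
grip_width: 0.0136
grip_force: 49.9
```

>>> step_arm([
  [0,0,0,0,0,0],
  [0,0,0,0,0,0],
  [0,0,0,0,0,0],
])

```text
time: 15.8
position: [0.4363, 0.0064, 0.4552]
tool_rot: [0.997, 0.082, -0.0, -0.0]
ft_force: [0.9, -0.3, -1.6]
grip_width: 0.0135
grip_force: 49.9
```

Run:
```python
from h import *
o=get_obs();print(o["position"],o["tool_rot"],o["ft_force"],o["time"])
for n in ["wrist","top","scene"]:
    c,W,T,K=cloud(n); cv2.imwrite(f"pics/{n}5.png",c["pixels"]); np.save(f"{n}5.npy",W)
    print(n,circ(W,.526,.02,.296,.315,.061,.075),plane(W,.526,.02,.292,.315), circ(W,.526,.02,.128,.14,.0335,.05))
    # outer rim edge: per-azimuth extreme radius
    m=(W[...,2]>.29)&(W[...,2]<.31)&(np.hypot(W[...,0]-.526,W[...,1]-.02)<.075);q=W[m]
    a=np.arctan2(q[:,1]-.02,q[:,0]-.526);r=np.hypot(q[:,1]-.02,q[:,0]-.526)
    e=np.array([q[k][np.argmax(r[k])] for t in np.arange(-3.14,3.1,.1) if (k:=(a>=t)&(a<t+.1)).sum()>3])
    f=least_squares(lambda p:np.hypot(e[:,0]-p[0],e[:,1]-p[1])-.062,[.526,.02],loss="soft_l1",f_scale=.001); print("edge",f.x,len(e))
    A=np.c_[e[:,:2]-[.526,.02],np.ones(len(e))];print("tilt",least_squares(lambda p:A@p-e[:,2],[0,0,.3],loss="soft_l1",f_scale=.001).x)
```

```text
[0.43631188 0.00641372 0.45519503] [ 9.96614510e-01  8.22160046e-02 -1.42043319e-04 -1.62058997e-04] [ 0.86700546 -0.26192509 -1.58091763] 15.8
wrist (array([0.5271, 0.022 ]), 6177, np.float64(0.2991), array([ 0.452, -0.04 ,  0.296]), array([0.567, 0.083, 0.303])) (array([-0.0024, -0.0066,  0.2971]), 9866) (array([0.5292, 0.0204]), 41, np.float64(0.1326), array([ 0.508, -0.012,  0.13 ]), array([0.561, 0.053, 0.134]))
edge [0.52585083 0.02159688] 47
tilt [-0.00533614 -0.0083112   0.29860908]
top (array([0.5241, 0.0231]), 403, np.float64(0.2989), array([ 0.469, -0.04 ,  0.296]), array([0.586, 0.085, 0.302])) (array([-0.0079,  0.0039,  0.2978]), 577) (array([0.5262, 0.0216]), 188, np.float64(0.1321), array([ 0.491, -0.014,  0.128]), array([0.558, 0.057, 0.136]))
edge [0.52497211 0.02253919] 51
tilt [-0.00952954  0.00821733  0.29909128]
scene (array([0.5251, 0.0203]), 304, np.float64(0.2984), array([ 0.458, -0.041,  0.296]), array([0.588, 0.082, 0.302])) (array([-0.0016, -0.0008,  0.2968]), 506) (array([0.525, 0.02 ]), 199, np.float64(0.1318), array([ 0.49 , -0.017,  0.128]), array([0.561, 0.055, 0.134]))
edge [0.52484742 0.02006753] 48
tilt [ 0.0066105  -0.00296156  0.29919435]
```

View pics/scene5.png

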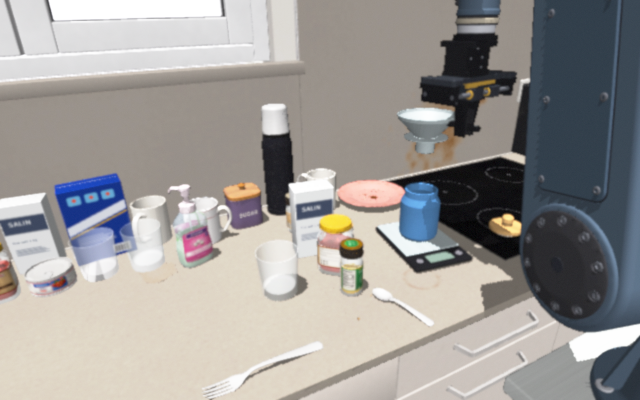

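The picture shows the funnel level above the jar (425,125), the tumbler standing (278,270), the lid knob-up on the hob (507,225), and the groceries unmoved. The funnel is centred to within about 1 mm, so I'm lowering it.

>>> step_arm([
  [0.001,-0.0005,-0.01,0,0,0],
  [0,0,-0.02,0,0,0],
  [0,0,-0.02,0,0,0],
  [0,0,-0.015,0,0,0],
  [0,0,-0.012,0,0,0],
  [0,0,-0.01,0,0,0],
  [0,0,-0.008,0,0,0],
  [0,0,-0.005,0,0,0],
  [0,0,-0.003,0,0,0],
  [0,0,0,0,0,0],
  [0,0,0,0,0,0],
  [0,0,0,0,0,0],
])

```text
time: 17.45
position: [0.4376, 0.0051, 0.3525]
tool_rot: [0.997, 0.082, 0.0, 0.0]
ft_force: [0.1, 0.3, -1.6]
grip_width: 0.0136
grip_force: 49.9
```

Run:
```python
from h import *
o=get_obs();print(o["position"],o["tool_rot"],o["ft_force"],o["joint_velocities"],o["time"])
for n in ["scene","top","wrist"]:
    c,W,T,K=cloud(n)
    if n=="scene": cv2.imwrite("pics/s6.png",cv2.resize(c["pixels"][110:290,340:560],(733,600)))
    print(n,circ(W,.526,.02,.192,.21,.061,.075),plane(W,.526,.02,.188,.21),circ(W,.526,.02,.128,.14,.0335,.05))
```

```text
[0.43762282 0.00514269 0.35249367] [9.96667178e-01 8.15746471e-02 3.19679977e-04 1.04739941e-04] [ 0.10097915  0.33957277 -1.63956623] [-4.47152229e-04  1.35137390e-04  1.65219774e-03 -9.56177484e-05
 -4.72985774e-04 -9.89132078e-04] 17.45
scene (array([0.5265, 0.0182]), 215, np.float64(0.195), array([ 0.456, -0.006,  0.192]), array([0.589, 0.081, 0.199])) (array([-0.0037,  0.0123,  0.193 ]), 340) (array([0.5274, 0.0182]), 181, np.float64(0.1318), array([ 0.489, -0.011,  0.128]), array([0.552, 0.057, 0.137]))
top (array([0.5248, 0.0212]), 308, np.float64(0.196), array([ 0.47 , -0.038,  0.192]), array([0.588, 0.083, 0.2  ])) (array([-0.0095,  0.0032,  0.1943]), 482) (array([0.5167, 0.0357]), 36, np.float64(0.1347), array([0.518, 0.004, 0.128]), array([0.545, 0.027, 0.14 ]))
wrist (array([0.5284, 0.0206]), 7562, np.float64(0.1958), array([ 0.452, -0.042,  0.192]), array([0.568, 0.082, 0.2  ])) (array([-0.0187, -0.0072,  0.1934]), 11192) (array([0.5077, 0.0152]), 300, np.float64(0.1345), array([0.51 , 0.002, 0.128]), array([0.545, 0.037, 0.14 ]))
```

View pics/s6.png

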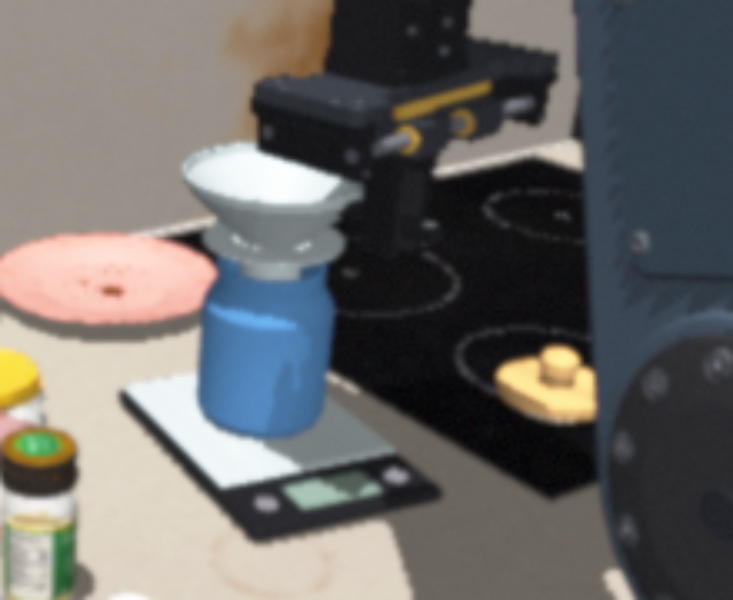

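The spout dips into the jar's mouth (270,268), and the collar stands clear of the rim, about 15 mm above it. The funnel is level, centred and still, so I'm handing in.

```bash
python3 -c "
from rig import hand_in
print(hand_in())"
```

```text
the job is handed in; nothing more can be done
None
```

I've handed the job in. The lid is knob up on the hob. The funnel is held level and centred over the jar to within about 2 mm, spout in the mouth and collar about 15 mm above the rim. Nothing was knocked. The interface gave no verdict.

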